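# Level the two-pan balance by redistributing the filled bottles

### The job

The four bottles must be split into two equally heavy pairs for the centrifuge, but they look alike and are filled differently. Find out which bottle has to change over and move it between the two pans of the balance, reaching in under the clear hood from the front, until the balance sits level with all four bottles standing upright on its pans, at rest. Do not tip a bottle over or drop it off the pans, do not lean on the hood, and leave the pail, box, timer and tape where they are.

Things in the scene. Friction and masses are not known exactly. Their poses are not given: they have to be found in the camera images.
- balance: grey two-pan balance fixed to the worktop; housing 150 x 470 mm, 32 mm high. Origin on the worktop under its middle; x points to its back (away from the open front), y to its left pan, z up. The pans are centred at x = 0, y = +118 (left) and -118 mm (right). A red pointer, 78 mm long, turns on a sloping white dial on the roof; on the green mark at the front means level
- hood: clear draught hood on the balance, same origin and axes. Roof: underside 331 mm above the worktop, from x = -49 mm (front edge, aluminium strip) to x = +77 mm, 470 mm wide. Clear back pane at x = +72 mm. On the roof a sloping dial, up to 390 mm high. Open at front and sides. A gripper pointing straight down does not fit over the pans; one tilted about 40 degrees, leaning out to the front, does
- pan_left_mid (a point): middle of the upper face of the left steel pan (left as seen from the robot), 70 mm above the worktop when level. Pan 104 mm in x, 220 mm in y, flat, with a rim 5 mm high and 3 mm thick. Axes as the balance. The pan stays flat and rides up and down on springs by at most 10 mm (1 mm for each 52 g of difference); the other pan moves equally the opposite way
- pan_right_mid (a point): middle of the upper face of the right steel pan, same size. At the start three bottles stand side by side (76 mm apart) along the left pan and one on the right pan; moving one particular bottle from left to right makes the balance level. With that bottle held clear of the pans, the lean is half of what it was with all four standing
- bottle_1: white plastic reagent bottle with red screw cap, 45 mm across and 88 mm high; origin at the centre of its underside, z along its axis. Straight body about 60 mm high, then shoulder and cap; grip it round the body 40 to 50 mm above its base. The four bottles look alike; their weights differ, about 60 to 240 g, and are not known beforehand
- bottle_2: bottle of the same look and size as bottle_1, unknown weight, same origin
- bottle_3: bottle of the same look and size as bottle_1, unknown weight, same origin
- bottle_4: bottle of the same look and size as bottle_1, unknown weight, same origin
- yellow_pail: yellow pail, 104 mm across, 94 mm high, standing left of the balance; bystander, origin at centre of underside
- white_box: white lidded box 76 x 154 x 70 mm, standing right of the balance; bystander, origin at centre of underside
- timer: bench timer 58 x 66 x 18 mm, lying in front; bystander, origin at centre of underside
- tape_roll: roll of tape, 100 mm across, 25 mm high, lying in front; bystander, origin at centre of underside
- pointer (a joint): turn of the red pointer on the dial in rad: 0 = straight at the green mark = level; positive = turned towards the left pan, which is then the heavier; black marks at 0.4 and 0.8 rad either way. At rest it is about 0.1 rad for each 60 g of difference between the pans; it settles within about 1 s

How it is judged:
By the outcome, as a careful person would: the job done as asked, in the order asked, and still so for the second after the job is handed in, with the robot touching nothing.
It also fails if it takes over 58 s, if anything falls off the work surface, if the arm or the gripper's body presses on something with over 40 N, if the wrist force passes 120 N, or if a joint passes its speed limit or range.

### The arm

A 6-joint arm with a two-finger parallel gripper is mounted at the origin on a cart in front of the work surface, level with it; the furniture and walls round the work are solid. World frame = base frame: x ahead of the robot, y to its left, z up, the work surface at z = 0. Lengths are in m, angles in rad, forces in N, time in s.
With the tool pointing down it reaches from about 0.35 to 1 m from the base axis. Payload 7.1 kg.
Tool frame: the origin (TCP) lies midway between the tips of the shut fingers; the grasp point (between the pads) lies 19 mm behind it; x points along the fingers, y is the direction in which the jaws open and shut, and the axes are right-handed (so a half turn about x gives the same grasp; the last joint's range is limited). The gripper opens to 85 mm and grips with 20 to 120 N. Pads are 22 mm wide; open, the fingers measure 114 mm over their backs; the gripper's body (76 mm by 85 mm) begins 54 mm behind the grasp point. The pads swing forward as they close: fully open they stand 13 mm farther back than shut.
Start: joints at [1.303, 0.423, 1.63, -0, 1.089, -0.019], TCP at [0.154, 0.606, 0.231] pointing down, gripper open.
Joint ranges: [-3, 3], [-0.9, 2.11], [0.09, 2.58], [-1.31, 4.45], [0.11, 2.69], [-2.54, 2.54]. Speed limits (rad/s): [2.39, 2.39, 3.01, 3.14, 3.14, 3.14].

### API

Orientations are given as a rotation vector (axis times angle).
In Python, from rig import ctrl gives the robot as it stands. The module is installed in compiled form; this text tells all that it offers.
- The arm moves only by the tool arm_command, never from a script. Its argument "plan" is text: rows parted by semicolons, each of 7 numbers parted by spaces: the closure, from 0 (fully open) to 1 (shut), then the shift along the world's x, y, z in mm, then the turn, a rotation vector about the world's x, y, z in degrees. A call has 1 to 12 rows; each row shifts and turns the commanded pose from where the row before left it; what a row does not reach is not made up. A row lasts 1/12 s, in which the tool goes at most 41.7 mm and 7.16 degrees, less where a joint would pass 70% of its speed; a pose out of reach is approached as far as the arm can. A call with a gripper value outside its range is refused whole. The fingers move at their own pace and stop on an object; "newtons" is the grip in N (left out, the last holds). Time passes only in rows, so rows that do not move let the fingers close. It gives the time, the measured TCP pose, the force and the opening at its end, in the units of the state.
- ctrl.sense(): the state, without advancing time (a new reading comes with each control period).
- ctrl.read_camera(name): name is "scene" or "top"; returns a dict with "image" (480x640x3 uint8, red, green, blue), "intrinsics" (3x3 intrinsics, pixels), "R" (3x3) and "t" (3): a world point X has camera coordinates R X + t. Camera axes: x right, y down, z forward; pixel columns grow to the right and rows downward; lengths in m; the calibration is good to about 2 mm. A picture is of the moment at which its call begins. There is no depth.
- ctrl.finish_job(): hands the job in, once; it reports no verdict.
The state is a dict: "time": time; "q": joint angles; "qd": joint speeds; "effort": joint torques, N m; "tool_pos": TCP position; "tcp_rot": TCP orientation; "force": force on the tool from outside, world axes, zero at the start; "wrist_torque": the same for the moment, N m; "finger_gap": opening from 0.0 (shut) to 1.0 (fully open).
Only numpy, scipy, OpenCV 4.12 (cv2) and the standard library are available. Lean on these libraries where they do the work, as an engineer would, in place of code of your own. Each camera call takes 0.05 s, during which the arm holds its last target.

## Working session

There is one attempt and no reset: what is moved stays moved. The work goes in short steps, Python scripts to look and compute and a tool call to move; the robot and the scene stay as the last step left them, time stands still between calls to the robot, and variables do not carry over. Pictures are saved under pics/ and viewed, and the job is handed in when it is done.

Besides the shell and the picture viewer there is one more tool, called after ">>>" as name(argument=value, ...), one argument or row to a line, values as JSON. arm_command: Moves the arm, as the interface text tells. Its arguments: {"type":"object","properties":{"plan":{"type":"string"},"newtons":{"type":"number"}},"required":["plan"]}

```bash
mkdir -p pics
python3 - <<'E'
from rig import ctrl
import cv2,numpy as np,pickle
d={}
for n in("scene","top"):
    c=ctrl.read_camera(n); d[n]=c
    cv2.imwrite(f"pics/{n}0.png",c["image"][:,:,::-1]); print(n,c["intrinsics"].round(1).tolist(),c["R"].round(4).tolist(),c["t"].round(4).tolist())
pickle.dump(d,open("cam0.pkl","wb"))
print(ctrl.sense())
E
```

```text
scene [[503.6, 0.0, 327.1], [0.0, 503.6, 239.0], [0.0, 0.0, 1.0]] [[0.8374, -0.5464, -0.0111], [-0.2249, -0.326, -0.9182], [0.4981, 0.7715, -0.3959]] [-0.4547, 0.3131, 1.1527]
top [[598.4, 0.0, 313.8], [0.0, 598.4, 241.4], [0.0, 0.0, 1.0]] [[0.2113, -0.9774, -0.0017], [-0.8198, -0.1763, -0.5449], [0.5323, 0.1165, -0.8385]] [-0.1218, 0.5546, 1.5981]
{'time': 0.1, 'q': array([ 1.30299457e+00,  4.23779101e-01,  1.63060403e+00,  1.64615220e-06,
        1.08860471e+00, -1.90124924e-02]), 'qd': array([ 2.05066994e-05,  2.89701028e-04, -1.05494199e-03, -2.73535420e-04,
        1.16634064e-04, -3.30039472e-04]), 'effort': array([-6.31138373e-04, -5.58423579e+01, -2.82444870e+01, -1.58016624e-04,
        2.97512815e-03, -8.75242534e-06]), 'tool_pos': array([0.1537463 , 0.60528747, 0.23061801]), 'tcp_rot': array([ 0.19422687,  1.56215871, -0.19640026]), 'force': array([-0.13695924, -0.29281031,  0.42153019]), 'wrist_torque': array([-0.02026347, -0.04420886, -0.02873819]), 'finger_gap': 0.9970426753161529}
```

View pics/scene0.png

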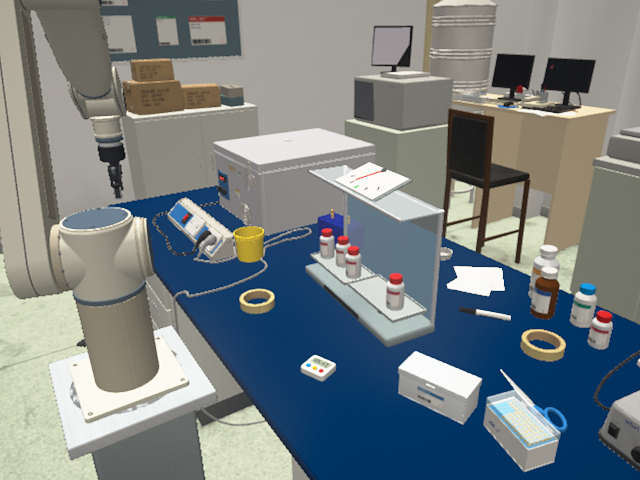

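View pics/top0.png

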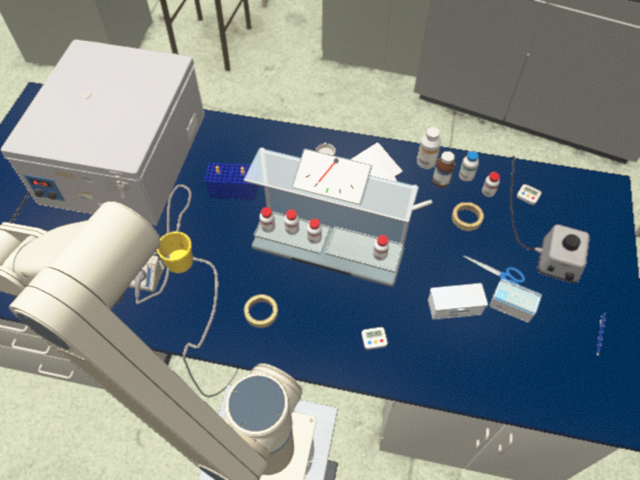

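The top view shows the three left bottles with caps near (267,212), (291,214) and (314,224), and the right one near (382,240). The dial is at (332,175). I'll enlarge the pictures next.

Run:
```python
import cv2,pickle
d=pickle.load(open("cam0.pkl","rb"))
t=d["top"]["image"][140:290,240:425,::-1]; s=d["scene"]["image"][155:345,300:450,::-1]
cv2.imwrite("pics/t1.png",cv2.resize(t,None,fx=4,fy=4,interpolation=2))
cv2.imwrite("pics/s1.png",cv2.resize(s,None,fx=3,fy=3,interpolation=2))
```

```text
(no output)
```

View pics/t1.png

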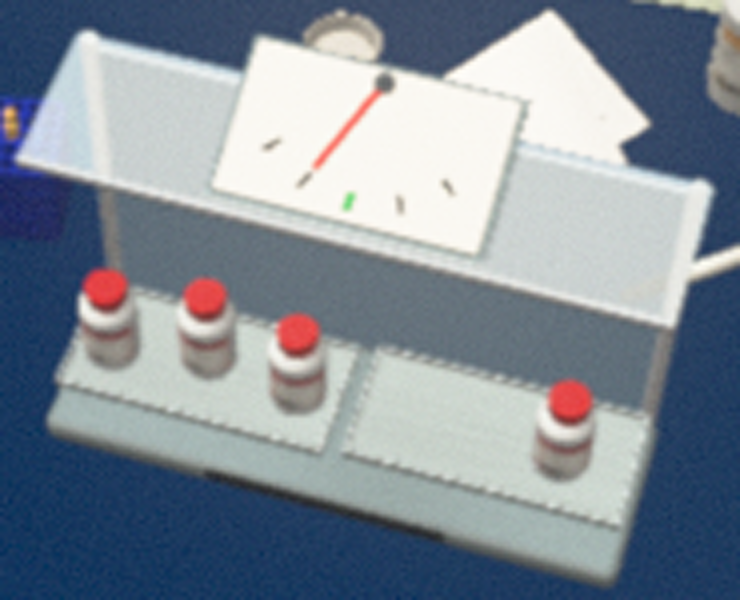

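View pics/s1.png

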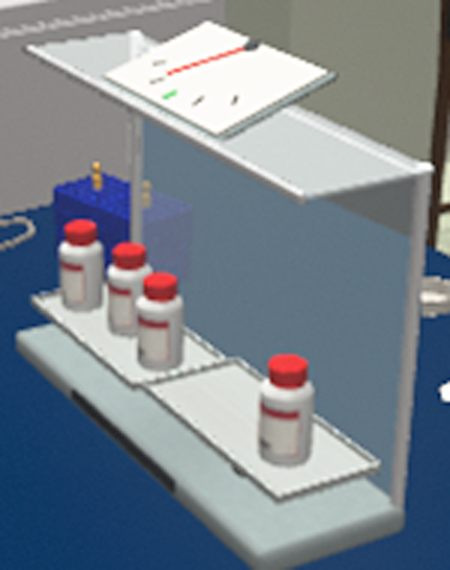

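```bash
cat > h.py <<'E'
import numpy as np,cv2,pickle
from scipy.optimize import least_squares
def proj(c,X):
    p=(c["R"]@np.atleast_2d(X).T).T+c["t"]; p=p@c["intrinsics"].T; return p[:,:2]/p[:,2:]
def bal(p,X):
    X=np.atleast_2d(X);c,s=np.cos(p[2]),np.sin(p[2])
    return np.c_[p[0]+c*X[:,0]-s*X[:,1],p[1]+s*X[:,0]+c*X[:,1],X[:,2]]
def tri(c1,u1,c2,u2):
    f=lambda X:np.r_[proj(c1,X)[0]-u1,proj(c2,X)[0]-u2]
    r=least_squares(f,[0.7,0.1,0.1]);return r.x,np.abs(r.fun).max()
E
python3 - <<'E'
from h import *
d=pickle.load(open("cam0.pkl","rb"))
T=lambda a:np.array(a)/4+[240-.375,140-.375]
S=lambda a:np.array(a)/3+[300-.33,155-.33]
B=[[-.049,.235,.331],[-.049,-.235,.331],[.077,.235,.331],[.077,-.235,.331]]
tp=T([[15,160],[670,326],[85,32],[712,185]]); sc=S([[27,45],[303,197],[432,170]])
f=lambda p:np.r_[(proj(d["top"],bal(p,B))-tp).ravel(),(proj(d["scene"],bal(p,[B[0],B[1],B[3]]))-sc).ravel()]
r=least_squares(f,[.7,.1,.0]);print(r.x,r.fun.round(1));p=r.x;np.save("bal.npy",p)
c,s=np.cos(p[2]),np.sin(p[2])
for a,b in zip([(106,284),(206,294),(299,328),(571,396)],[(80,228),(129,250),(160,281),(288,363)]):
    X,e=tri(d["top"],T(a),d["scene"],S(b)); v=X[:2]-p[:2]
    print(X.round(4),e.round(2),"bal",(c*v[0]+s*v[1]).round(4),(-s*v[0]+c*v[1]).round(4))
# housing check
im=d["top"]["image"].copy()[:,:,::-1].copy(); im2=d["scene"]["image"][:,:,::-1].copy()
for I,cam in((im,"top"),(im2,"scene")):
    for zz,xs,ys in((.032,.075,.235),):
        q=proj(d[cam],bal(p,[[-xs,ys,zz],[-xs,-ys,zz],[xs,-ys,zz],[xs,ys,zz]]));cv2.polylines(I,[(q*16).astype(int)],True,(0,255,255),1,4,4)
    for y0,z in((.118,.0654+.005),(-.118,.0746+.005)):
        q=proj(d[cam],bal(p,[[-.052,y0+.11,z],[-.052,y0-.11,z],[.052,y0-.11,z],[.052,y0+.11,z]]));cv2.polylines(I,[(q*16).astype(int)],True,(0,0,255),1,4,4)
o=np.hstack([cv2.resize(im[140:290,240:425],None,fx=2.4,fy=2.4),cv2.resize(im2[155:345,300:450],(284,360))])
cv2.imwrite("pics/fit.png",o)
E
```

```text
[ 0.64791909 -0.02576075 -0.10302548] [-0.6 -0.4 -0.5  0.7 -2.  -0.6 -0.6  0.6  0.7  1.8 -0.1  1.8  2.   1.2]
[0.6536 0.1672 0.1506] 0.65 bal -0.0142 0.1925
[0.6603 0.0896 0.1515] 0.54 bal 0.0005 0.116
[0.6437 0.0136 0.1509] 0.78 bal -0.0082 0.0387
[ 0.62   -0.1976  0.1612] 0.56 bal -0.0101 -0.1738
```

View pics/fit.png

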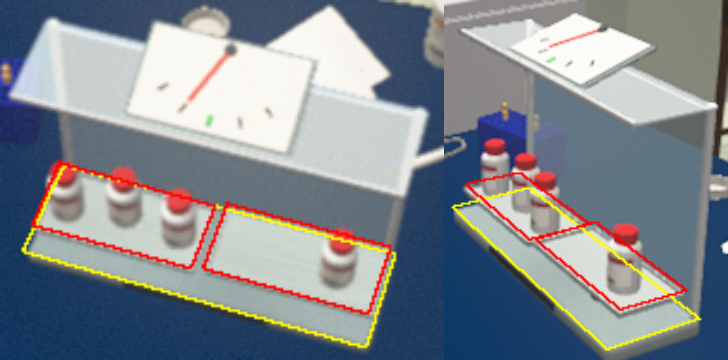

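```bash
cat >> h.py <<'E'
from scipy.spatial.transform import Rotation as Ro
def target(g,tilt=45,off=.024,p=None):
    """g world grasp point -> TCP pos, list of R"""
    p=np.load("bal.npy"); t=np.radians(tilt)
    Rb=Ro.from_euler('z',p[2]).as_matrix()
    x=Rb@[np.sin(t),0,-np.cos(t)]
    Rs=[]
    for s in(1,-1):
        y=Rb@[0,s,0]; Rs.append(np.c_[x,y,np.cross(x,y)])
    return np.array(g)+off*x,x,Rs
def delta(s,R):
    return np.degrees((Ro.from_matrix(R)*Ro.from_rotvec(s["tcp_rot"]).inv()).as_rotvec())
E
python3 - <<'E'
from h import *
from rig import ctrl
s=ctrl.sense()
print(Ro.from_rotvec(s["tcp_rot"]).as_matrix().round(2))
tcp,x,Rs=target([.6437,.0136,.1084])
for R in Rs: print(delta(s,R))
print(tcp,x,"pre",tcp-.16*x,(tcp-.16*x-s["tool_pos"])*1000)
E
```

```text
[[-0.    0.25  0.97]
 [-0.    0.97 -0.25]
 [-1.   -0.   -0.  ]]
[ -7.80743717 -44.35830222   7.94895634]
[  65.0492658   -11.67520381 -159.13811478]
[0.66058058 0.01185469 0.09142944] [ 0.7033574  -0.07272121 -0.70710678] pre [0.54804339 0.02349008 0.20456652] [ 394.29708949 -581.79738258  -26.05148754]
```

>>> arm_command(
  plan="0.3 15 -22 4 0 0 0;0.3 18 -27 4 0 0 0;0.3 20 -29 2 -0.8 -4.5 0.8;0.3 20 -29 0 -0.8 -4.5 0.8;0.3 20 -29 0 -0.8 -4.5 0.8;0.3 20 -29 0 -0.8 -4.5 0.8;0.3 20 -29 0 -0.8 -4.5 0.8;0.3 20 -29 0 -0.8 -4.5 0.8;0.3 20 -29 0 -0.8 -4.5 0.8;0.3 20 -29 0 -0.8 -4.5 0.8;0.3 20 -29 0 -0.8 -4.5 0.8;0.3 20 -29 0 -0.8 -4.5 0.8",
  newtons=30,
)

```text
time: 1.1
tool_pos: [0.3864, 0.2668, 0.2415]
tcp_rot: [0.039, 0.773, -0.095]
force: [1.9, -0.3, 0.0]
finger_gap: 0.701
```

```bash
cat > st.py <<'E'
import sys
from h import *
from rig import ctrl
s=ctrl.sense(); g=[float(v) for v in sys.argv[1:4]]; back=float(sys.argv[4])
tcp,x,Rs=target(g); d=[delta(s,R) for R in Rs]; k=int(np.argmin([np.linalg.norm(v) for v in d]))
print("t",round(s["time"],2),"pos",s["tool_pos"].round(4),"gap",round(s["finger_gap"],3),"F",s["force"].round(2))
print("move mm",((tcp-back*x-s["tool_pos"])*1000).round(1),"rot",d[k].round(1),"x",x.round(3),"goal",(tcp-back*x).round(4))
E
python3 st.py .6437 .0136 .1084 .16
```

```text
t 1.1 pos [0.3864 0.2668 0.2415] gap 0.701 F [ 1.88 -0.27  0.04]
move mm [ 161.7 -243.3  -37. ] rot [ 0.1  0.7 -0.2] x [ 0.703 -0.073 -0.707] goal [0.548  0.0235 0.2046]
```

>>> arm_command(
  plan="0.3 20 -30 -4 0 0 0;0.3 20 -30 -4 0 0 0;0.3 20 -30 -4 0 0.7 0;0.3 20 -30 -4 0 0 0;0.3 20 -30 -5 0 0 0;0.3 20 -30 -5 0 0 0;0.3 20 -30 -5 0 0 0;0.3 15 -23 -4 0 0 0;0.3 7 -10 -2 0 0 0;0.3 0 0 0 0 0 0",
)

```text
time: 1.93
tool_pos: [0.5464, 0.0293, 0.2404]
tcp_rot: [0.038, 0.842, -0.115]
force: [-0.2, 0.5, -0.2]
finger_gap: 0.701
```

```bash
python3 st.py .6437 .0136 .1084 0
cat > look.py <<'E'
import sys
from h import *
from rig import ctrl
n=sys.argv[1]
d={c:ctrl.read_camera(c) for c in("top","scene")}
pickle.dump(d,open(f"cam_{n}.pkl","wb"))
t=d["top"]["image"][140:300,240:425,::-1]; s=d["scene"]["image"][155:345,300:450,::-1]
a=cv2.resize(t,None,fx=2.6,fy=2.6,interpolation=2);b=cv2.resize(s,None,fx=2.1,fy=416/190,interpolation=2)
cv2.imwrite(f"pics/{n}.png",np.hstack([a,b]))
# pointer: red pixels above hood in top image, on the dial
p=np.load("bal.npy")
E
python3 look.py pre
```

```text
t 1.93 pos [0.5464 0.0293 0.2404] gap 0.701 F [-0.18  0.48 -0.22]
move mm [ 114.1  -17.4 -149. ] rot [ 0.3 -3.3  0.8] x [ 0.703 -0.073 -0.707] goal [0.6606 0.0119 0.0914]
```

View pics/pre.png

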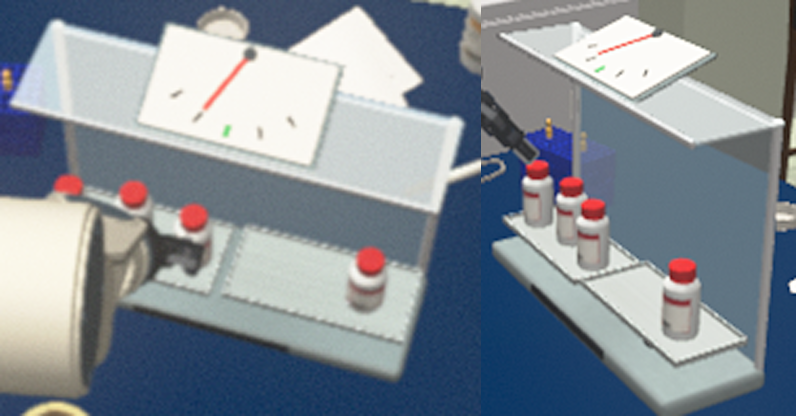

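The gripper is in front of the left pan, at about (180,250) in the enlarged top view, and the pointer is undisturbed. The pose fell short in z, so I'll check the joints.

```bash
python3 -c "
from rig import ctrl
s=ctrl.sense();print(s['q'].round(3),s['qd'].round(3),s['tool_pos'],s['effort'].round(1))"
```

```text
[ 0.129  0.132  2.253 -1.311  0.175 -0.089] [ 0.034 -0.009  0.011  0.001  0.     0.001] [0.54500703 0.03144535 0.24012989] [ -1.1 -31.  -23.1  -0.5  -0.2  -0.1]
```

```bash
cat > kin.py <<'E'
from h import *
lim=np.array([[-3,3],[-.9,2.11],[.09,2.58],[-1.31,4.45],[.11,2.69],[-2.54,2.54]])
def fk(q,P):
    h,L1,L2,L3,o1,o2=P
    rz=lambda a:Ro.from_euler('z',a); ry=lambda a:Ro.from_euler('y',a)
    R=rz(q[0])*ry(q[1]); p=np.array([0,0,h])+R.apply([o1,0,L1])
    R=R*ry(q[2]); p=p+R.apply([o2,0,L2])
    R=R*rz(q[3])*ry(q[4])*rz(q[5]); p=p+R.apply([0,0,L3])
    return p,R
E
python3 - <<'E'
from kin import *
from rig import ctrl
s=ctrl.sense()
D=[([1.30299457,.423779101,1.63060403,0,1.08860471,-.0190125],[.1537463,.60528747,.23061801],[0.19422687,1.56215871,-0.19640026]),(s["q"],s["tool_pos"],s["tcp_rot"])]
f=lambda P:np.concatenate([fk(q,[*P,0,0])[0]-p for q,p,_ in D])
r=least_squares(f,[.3,.45,.45,.25]);print(r.x,r.fun)
for q,p,rv in D:
    R=fk(q,[*r.x,0,0])[1]; print((R.inv()*Ro.from_rotvec(rv)).as_matrix().round(3))
E
```

```text
[0.13572297 0.61549727 0.42052503 0.26945858] [ 0.01164326 -0.00254037  0.00117158 -0.00040441 -0.00670212 -0.00117158]
[[-0. -1.  0.]
 [ 0. -0. -1.]
 [ 1. -0.  0.]]
[[-0. -1. -0.]
 [-0.  0. -1.]
 [ 1. -0. -0.]]
```

>>> arm_command(
  plan="0.3 0 0 5 0 4 0;0.3 0 0 5 0 4 0;0.3 0 0 0 0 4 0;0.3 0 0 0 0 0 0;0.3 0 0 0 0 0 0",
)

```text
time: 2.45
tool_pos: [0.5477, 0.0257, 0.246]
tcp_rot: [0.022, 0.917, -0.135]
force: [-0.1, 0.1, 0.6]
finger_gap: 0.703
```

```bash
cat > kin.py <<'E'
from h import *
from rig import ctrl
lim=np.array([[-3,3],[-.9,2.11],[.09,2.58],[-1.31,4.45],[.11,2.69],[-2.54,2.54]])
RT=np.array([[0,-1,0],[0,0,-1],[1,0,0]],float)
def fk(q,P):
    h,L1,L2,L3,b,o1,o2=P
    rz=lambda a:Ro.from_euler('z',a); ry=lambda a:Ro.from_euler('y',a)
    R=rz(q[0])*ry(q[1]); p=np.array([0,0,h])+R.apply([o1,b,L1])
    R=R*ry(q[2]); p=p+R.apply([o2,0,L2])
    R=R*rz(q[3])*ry(q[4])*rz(q[5]); p=p+R.apply([0,0,L3])
    return p,R.as_matrix()@RT
E
python3 - <<'E'
from kin import *
s=ctrl.sense();print(s["q"].round(3),s["tool_pos"].round(4))
D=[([1.30299457,.423779101,1.63060403,0,1.08860471,-.0190125],[.1537463,.60528747,.23061801]),([ 0.129,  0.132,  2.253, -1.311 , 0.175, -0.089],[0.54500703,0.03144535,0.24012989]),(list(s["q"]),list(s["tool_pos"]))]
pickle.dump(D,open("D.pkl","wb"))
f=lambda P:np.concatenate([fk(q,[*P,0,0])[0]-p for q,p in D])
r=least_squares(f,[.3,.45,.45,.25,0]);print(r.x,(r.fun*1000).round(1))
E
python3 st.py .6437 .0136 .1084 0.16
```

```text
[ 0.125  0.122  2.197 -0.778  0.261 -0.633] [0.5477 0.0257 0.246 ]
[0.14307416 0.61400405 0.42020869 0.27699001 0.00904298] [ 2.7 -1.  -0.2  2.8  1.7 -0.8 -2.6  1.2  1. ]
t 2.45 pos [0.5477 0.0257 0.246 ] gap 0.703 F [-0.08  0.14  0.62]
move mm [  0.4  -2.2 -41.5] rot [ 1.4 -7.7  1.5] x [ 0.703 -0.073 -0.707] goal [0.548  0.0235 0.2046]
```

```bash
cat >> kin.py <<'E'
P0=[0.14307,.6140,.4202,.2770,.009,0,0]
def ik(pos,R,q0,P=P0):
    f=lambda q:np.r_[(fk(q,P)[0]-pos)*5,(Ro.from_matrix(fk(q,P)[1]@R.T)).as_rotvec()]
    r=least_squares(f,np.clip(q0,lim[:,0]+1e-3,lim[:,1]-1e-3),bounds=(lim[:,0],lim[:,1]));return r.x,np.linalg.norm(r.fun)
E
python3 - <<'E'
from kin import *
for g in([.6437,.0136,.1084],[.6536,.1672,.1084],[.63,-.11,.12]):
  for tilt in(45,40,35,30):
    for back in(0,.06,.12):
        tcp,x,Rs=target(g,tilt); out=[]
        for k,R in enumerate(Rs):
            for q4 in(0,3.1):
                for q6 in (0,2,-2):
                    q,e=ik(tcp-back*x,R,[.1,.3,2.0,q4,.3,q6])
                    if e<.002: out.append((k,q.round(2).tolist())); 
        u={str(o):o for o in out}
        print(g[1],tilt,back,list(u))
E
```

```text
0.0136 45 0 ['(0, [0.05, 0.52, 2.23, 3.42, 0.4, 1.42])', '(1, [0.05, 0.52, 2.23, 3.42, 0.4, -1.72])']
0.0136 45 0.06 ['(0, [0.06, 0.4, 2.29, 3.5, 0.35, 1.35])', '(1, [0.06, 0.4, 2.29, 3.5, 0.35, -1.79])']
0.0136 45 0.12 ['(0, [0.08, 0.28, 2.33, 3.65, 0.27, 1.21])', '(1, [0.08, 0.28, 2.33, 3.65, 0.27, -1.93])']
0.0136 40 0 ['(0, [0.04, 0.51, 2.18, 3.52, 0.26, 1.31])', '(1, [0.04, 0.51, 2.18, 3.52, 0.26, -1.83])']
0.0136 40 0.06 ['(0, [0.06, 0.39, 2.22, 3.7, 0.19, 1.14])', '(1, [0.06, 0.39, 2.22, 3.7, 0.19, -2.0])']
0.0136 40 0.12 ['(0, [0.07, 0.27, 2.25, 4.17, 0.13, 0.68])', '(1, [0.07, 0.27, 2.25, 4.17, 0.13, -2.46])']
0.0136 35 0 ['(0, [0.04, 0.5, 2.13, 3.86, 0.12, 0.98])', '(1, [0.04, 0.5, 2.13, 3.86, 0.12, -2.16])']
0.0136 35 0.06 []
0.0136 35 0.12 ['(0, [0.06, 0.27, 2.18, -0.78, 0.13, -0.66])', '(1, [0.06, 0.27, 2.18, -0.78, 0.13, 2.48])']
0.0136 30 0 []
0.0136 30 0.06 ['(0, [0.04, 0.39, 2.1, -0.48, 0.16, -0.97])', '(1, [0.04, 0.39, 2.1, -0.48, 0.16, 2.17])']
0.0136 30 0.12 ['(0, [0.05, 0.28, 2.1, -0.3, 0.26, -1.14])', '(1, [0.05, 0.28, 2.1, -0.3, 0.26, 2.0])']
0.1672 45 0 ['(0, 
[... 973 characters left out ...]
-0.11 45 0.12 ['(0, [-0.25, 0.25, 2.33, 2.7, 0.24, 1.9])', '(1, [-0.25, 0.25, 2.33, 2.7, 0.24, -1.24])']
-0.11 40 0 ['(0, [-0.22, 0.48, 2.18, 2.82, 0.23, 1.8])', '(1, [-0.22, 0.48, 2.18, 2.82, 0.23, -1.34])']
-0.11 40 0.06 ['(0, [-0.23, 0.36, 2.22, 2.63, 0.16, 1.98])', '(1, [-0.23, 0.36, 2.22, 2.63, 0.16, -1.16])']
-0.11 40 0.12 []
-0.11 35 0 []
-0.11 35 0.06 []
-0.11 35 0.12 ['(0, [-0.23, 0.24, 2.17, 0.54, 0.14, -2.21])', '(1, [-0.23, 0.24, 2.17, 0.54, 0.14, 0.93])']
-0.11 30 0 []
-0.11 30 0.06 ['(0, [-0.21, 0.36, 2.1, 0.33, 0.17, -1.99])', '(1, [-0.21, 0.36, 2.1, 0.33, 0.17, 1.15])']
-0.11 30 0.12 ['(0, [-0.22, 0.25, 2.09, 0.22, 0.28, -1.88])', '(1, [-0.22, 0.25, 2.09, 0.22, 0.28, 1.26])']
```

```bash
sed -i 's/tilt=45/tilt=50/' h.py
cat > flip.py <<'E'
from kin import *
s=ctrl.sense(); q0=s["q"]; p=np.load("bal.npy")
P=P0
tcp,x,Rs=target([.6437,.0136,.1084])
qf,e=ik(tcp-.14*x,Rs[1],[.07,.28,2.3,3.5,.4,-1.8]); print("final",qf.round(2),e)
N=32; t=np.linspace(0,1,N+1); w=t*t*(3-2*t)*0.35+t*.65; b=np.sin(np.pi*t)
Q=q0+(qf-q0)*w[:,None]; Q[:,4]+=.2*b; Q[:,1]-=.12*b; Q[:,2]+=0.0*b
F=[fk(q,P) for q in Q]
c,sn=np.cos(p[2]),np.sin(p[2])
for i in range(N):
    dp=(F[i+1][0]-F[i][0])*1000; dr=np.degrees(Ro.from_matrix(F[i+1][1]@F[i][1].T).as_rotvec())
    v=F[i+1][0][:2]-p[:2]
    print("0.3",*dp.round(0).astype(int),*dr.round(1),"  |",np.linalg.norm(dr).round(1),"bal",(c*v[0]+sn*v[1]).round(3),(-sn*v[0]+c*v[1]).round(3),F[i+1][0][2].round(3),Q[i+1,3:].round(2))
print(np.abs(np.diff(Q,axis=0)).max(0)*12)
E
python3 flip.py
```

```text
final [ 0.1   0.26  2.41  3.53  0.42 -1.8 ] 4.836265385095028e-15
0.3 -11 -1 -3 2.3 1.3 -3.1   | 4.1 bal -0.118 0.04 0.244 [-0.69  0.28 -0.66]
0.3 -12 1 -4 2.7 1.5 -3.2   | 4.4 bal -0.13 0.04 0.24 [-0.59  0.31 -0.68]
0.3 -12 3 -4 3.1 1.7 -3.3   | 4.8 bal -0.143 0.042 0.236 [-0.48  0.33 -0.71]
0.3 -13 6 -5 3.5 1.8 -3.3   | 5.1 bal -0.156 0.046 0.231 [-0.36  0.35 -0.74]
0.3 -13 8 -5 3.8 1.9 -3.3   | 5.4 bal -0.169 0.053 0.227 [-0.24  0.38 -0.78]
0.3 -12 10 -4 4.2 1.9 -3.3   | 5.7 bal -0.182 0.062 0.222 [-0.11  0.4  -0.81]
0.3 -11 13 -3 4.6 1.9 -3.3   | 6.0 bal -0.195 0.073 0.219 [ 0.02  0.42 -0.85]
0.3 -10 15 -2 4.9 1.8 -3.3   | 6.2 bal -0.206 0.087 0.217 [ 0.16  0.44 -0.89]
0.3 -8 17 0 5.2 1.7 -3.4   | 6.4 bal -0.216 0.103 0.217 [ 0.3   0.46 -0.92]
0.3 -6 18 1 5.4 1.5 -3.4   | 6.6 bal -0.224 0.12 0.218 [ 0.45  0.47 -0.96]
0.3 -3 18 3 5.6 1.3 -3.5   | 6.7 bal -0.229 0.137 0.221 [ 0.6   0.49 -1.  ]
0.3 -1 18 5 5.7 1.0 -3.6   | 6.8 bal -0.232 0.154 0.227 [ 0.75  0.5  -1.05]
0.3 2 16 7 5.7 0.8 -3.8   | 6.9 bal -0.231 0.171 0.234 [ 0.9   0.52 -1.09]
0.3 5 14 9 5.7 0.6 -4.0   | 7.0 bal -0.2
[... 788 characters left out ...]
 -1.54]
0.3 7 -18 -8 2.4 1.4 -5.7   | 6.3 bal -0.095 0.142 0.28 [ 2.73  0.52 -1.58]
0.3 4 -18 -10 2.2 1.7 -5.5   | 6.2 bal -0.088 0.124 0.269 [ 2.87  0.51 -1.62]
0.3 2 -18 -12 2.0 1.9 -5.3   | 6.0 bal -0.085 0.107 0.257 [ 2.99  0.5  -1.65]
0.3 0 -17 -14 1.8 2.1 -5.0   | 5.7 bal -0.083 0.09 0.243 [ 3.12  0.49 -1.68]
0.3 -2 -15 -15 1.7 2.2 -4.7   | 5.5 bal -0.084 0.075 0.229 [ 3.23  0.47 -1.71]
0.3 -4 -14 -15 1.5 2.3 -4.4   | 5.2 bal -0.087 0.061 0.214 [ 3.34  0.46 -1.74]
0.3 -6 -12 -15 1.5 2.3 -4.1   | 4.9 bal -0.092 0.049 0.198 [ 3.44  0.44 -1.77]
0.3 -7 -10 -15 1.4 2.3 -3.7   | 4.6 bal -0.097 0.039 0.183 [ 3.53  0.42 -1.8 ]
[0.00964537 0.17857381 0.09597184 1.89764733 0.27845865 0.51215972]
```

>>> arm_command(
  plan="0.3 -15 -1 -3 2.3 1.3 -3.1;0.3 -16 1 -4 2.7 1.5 -3.2;0.3 -16 3 -4 3.1 1.7 -3.3;0.3 -17 6 -5 3.5 1.8 -3.3;0.3 -17 8 -5 3.8 1.9 -3.3;0.3 -16 10 -4 4.2 1.9 -3.3;0.3 -11 13 -3 4.6 1.9 -3.3;0.3 -10 15 -2 4.9 1.8 -3.3",
)

```text
time: 3.12
tool_pos: [0.4278, 0.0799, 0.2149]
tcp_rot: [0.698, 1.176, -0.33]
force: [-0.2, 0.0, -0.4]
finger_gap: 0.704
```

```bash
python3 -c "
from rig import ctrl
s=ctrl.sense();print(s['q'].round(3),s['tool_pos'])"; python3 flip.py | tail -27
```

```text
[ 0.104  0.021  2.285  0.178  0.45  -0.917] [0.42778593 0.07985346 0.21492551]
0.3 2 13 8 4.3 0.5 -2.3   | 5.0 bal -0.268 0.171 0.252 [ 0.91  0.59 -1.11]
0.3 4 13 9 4.4 0.3 -2.5   | 5.1 bal -0.266 0.184 0.261 [ 1.02  0.6  -1.14]
0.3 5 11 10 4.5 0.2 -2.7   | 5.2 bal -0.262 0.196 0.27 [ 1.13  0.61 -1.17]
0.3 7 10 10 4.5 0.1 -2.9   | 5.3 bal -0.255 0.206 0.281 [ 1.25  0.62 -1.2 ]
0.3 9 8 10 4.4 0.0 -3.2   | 5.4 bal -0.247 0.214 0.291 [ 1.37  0.63 -1.23]
0.3 11 5 10 4.3 -0.0 -3.4   | 5.5 bal -0.237 0.221 0.301 [ 1.49  0.63 -1.26]
0.3 12 3 10 4.1 -0.0 -3.7   | 5.5 bal -0.225 0.224 0.311 [ 1.61  0.64 -1.29]
0.3 13 0 9 4.0 -0.0 -3.9   | 5.6 bal -0.212 0.225 0.32 [ 1.73  0.64 -1.32]
0.3 14 -3 8 3.7 0.1 -4.1   | 5.6 bal -0.198 0.224 0.328 [ 1.85  0.64 -1.36]
0.3 14 -6 6 3.5 0.2 -4.4   | 5.6 bal -0.183 0.219 0.334 [ 1.98  0.64 -1.39]
0.3 14 -8 4 3.3 0.3 -4.5   | 5.6 bal -0.168 0.213 0.338 [ 2.1   0.63 -1.42]
0.3 14 -11 1 3.0 0.5 -4.7   | 5.6 bal -0.153 0.203 0.339 [ 2.22  0.63 -1.45]
0.3 13 -13 -1 2.7 0.8 -4.8   | 5.5 bal -0.139 0.192 0.338 [ 2.34  0.62 -1.48]
0.3 12 -14 -4 2.5 1.0 -4.8   | 5.
[... 294 characters left out ...]
 2.0 -4.5   | 5.2 bal -0.09 0.119 0.296 [ 2.91  0.56 -1.63]
0.3 3 -15 -14 1.6 2.2 -4.4   | 5.1 bal -0.086 0.104 0.281 [ 3.01  0.54 -1.66]
0.3 1 -14 -16 1.5 2.3 -4.1   | 5.0 bal -0.084 0.09 0.266 [ 3.11  0.52 -1.69]
0.3 -1 -13 -16 1.4 2.4 -3.9   | 4.8 bal -0.083 0.077 0.249 [ 3.21  0.5  -1.71]
0.3 -3 -12 -17 1.3 2.5 -3.7   | 4.6 bal -0.085 0.065 0.233 [ 3.3   0.48 -1.73]
0.3 -4 -10 -17 1.3 2.5 -3.4   | 4.4 bal -0.088 0.055 0.216 [ 3.38  0.46 -1.76]
0.3 -5 -8 -17 1.2 2.5 -3.1   | 4.2 bal -0.092 0.046 0.199 [ 3.46  0.44 -1.78]
0.3 -6 -7 -16 1.2 2.5 -2.8   | 3.9 bal -0.097 0.039 0.183 [ 3.53  0.42 -1.8 ]
[3.94462237e-04 2.09608496e-01 5.71073113e-02 1.47668066e+00
 2.41900962e-01 3.87060842e-01]
```

>>> arm_command(
  plan="0.3 -8 17 0 5.2 1.7 -3.4;0.3 -6 18 1 5.4 1.5 -3.4;0.3 -3 18 3 5.6 1.3 -3.5;0.3 -1 18 5 5.7 1.0 -3.6;0.3 2 16 7 5.7 0.8 -3.8;0.3 5 14 9 5.7 0.6 -4;0.3 8 12 10 5.6 0.4 -4.3;0.3 10 8 10 5.4 0.2 -4.5;0.3 12 5 10 5.1 0.1 -4.8;0.3 14 1 9 4.8 0.1 -5.1;0.3 14 -3 7 4.5 0.1 -5.3;0.3 15 -7 5 4.1 0.3 -5.5",
)

```text
time: 4.12
tool_pos: [0.4899, 0.1971, 0.2904]
tcp_rot: [2.209, 1.008, -0.379]
force: [0.7, -0.1, 0.7]
finger_gap: 0.697
```

Run:
```python
from kin import *
s=ctrl.sense(); q0=s["q"];print(q0.round(2),s["tool_pos"].round(3),fk(q0,P0)[0].round(3))
p=np.load("bal.npy"); c,sn=np.cos(p[2]),np.sin(p[2])
tcp,x,Rs=target([.6437,.0136,.1084])
qf,e=ik(tcp-.14*x,Rs[1],[.07,.28,2.3,3.5,.4,-1.8])
N=13; t=np.linspace(0,1,N+1)[:,None]; Q=q0+(qf-q0)*t; Q[:,1]-=.06*np.sin(np.pi*t[:,0])
F=[fk(q,P0) for q in Q]
for i in range(N):
    dp=(F[i+1][0]-F[i][0])*1000; dr=np.degrees(Ro.from_matrix(F[i+1][1]@F[i][1].T).as_rotvec())
    v=F[i+1][0][:2]-p[:2]
    print("0.3",*dp.round(0).astype(int),*dr.round(1),"  |",np.linalg.norm(dr).round(1),"bal",(c*v[0]+sn*v[1]).round(3),(-sn*v[0]+c*v[1]).round(3),F[i+1][0][2].round(3),Q[i+1,3:].round(2))
```

```text
[ 0.06  0.1   2.38  2.    0.6  -1.42] [0.49  0.197 0.29 ] [0.501 0.182 0.282]
0.3 12 -9 7 2.4 -0.3 -4.8   | 5.4 bal -0.155 0.184 0.29 [ 2.12  0.59 -1.45]
0.3 10 -10 6 2.4 -0.1 -4.8   | 5.3 bal -0.144 0.175 0.295 [ 2.23  0.58 -1.48]
0.3 9 -12 4 2.3 0.2 -4.8   | 5.3 bal -0.134 0.164 0.299 [ 2.35  0.56 -1.51]
0.3 8 -13 1 2.3 0.5 -4.8   | 5.3 bal -0.124 0.153 0.3 [ 2.47  0.55 -1.54]
0.3 7 -13 -2 2.3 0.8 -4.8   | 5.3 bal -0.116 0.14 0.298 [ 2.59  0.53 -1.57]
0.3 6 -14 -5 2.2 1.1 -4.8   | 5.4 bal -0.108 0.127 0.293 [ 2.71  0.52 -1.6 ]
0.3 5 -14 -8 2.2 1.5 -4.7   | 5.4 bal -0.102 0.114 0.285 [ 2.82  0.51 -1.62]
0.3 4 -14 -11 2.1 1.8 -4.7   | 5.5 bal -0.097 0.1 0.274 [ 2.94  0.49 -1.65]
0.3 2 -14 -14 2.0 2.1 -4.7   | 5.5 bal -0.093 0.087 0.26 [ 3.06  0.48 -1.68]
0.3 1 -13 -17 2.0 2.4 -4.7   | 5.6 bal -0.091 0.074 0.243 [ 3.18  0.47 -1.71]
0.3 -1 -12 -19 1.9 2.6 -4.7   | 5.7 bal -0.091 0.061 0.224 [ 3.3   0.45 -1.74]
0.3 -3 -12 -20 1.9 2.7 -4.7   | 5.7 bal -0.093 0.05 0.204 [ 3.41  0.44 -1.77]
0.3 -5 -11 -21 1.8 2.8 -4.7   | 5.8 bal -0.097 0.039 0.183 [ 3.53  0.42 -1.8 ]
```

>>> arm_command(
  plan="0.3 8 -9 6 2.4 -0.3 -4.8;0.3 8 -10 5 2.4 -0.1 -4.8;0.3 8 -12 3 2.3 0.2 -4.8;0.3 8 -13 0 2.3 0.5 -4.8;0.3 7 -13 -3 2.3 0.8 -4.8;0.3 6 -14 -6 2.2 1.1 -4.8;0.3 5 -14 -8 2.2 1.5 -4.7;0.3 4 -14 -11 2.1 1.8 -4.7;0.3 2 -14 -14 2 2.1 -4.7;0.3 1 -13 -17 2 2.4 -4.7;0.3 0 -13 -19 1.9 2.6 -4.7;0.3 -3 -14 -20 1.9 2.7 -4.7",
)

```text
time: 5.12
tool_pos: [0.5446, 0.045, 0.2063]
tcp_rot: [2.957, -0.05, -0.995]
force: [1.1, -0.2, -0.2]
finger_gap: 0.705
```

```bash
python3 -c "
from rig import ctrl
s=ctrl.sense();print(s['q'].round(3),s['tool_pos'])"; python3 st.py .6437 .0136 .1084 0.10
```

```text
[ 0.144  0.278  2.383  3.49   0.457 -1.809] [0.54458675 0.04498135 0.20633322]
t 5.12 pos [0.5446 0.045  0.2063] gap 0.705 F [ 1.06 -0.16 -0.24]
move mm [ 41.2 -25.4 -49.1] rot [ 1.9  2.7 -4.6] x [ 0.762 -0.079 -0.643] goal [0.5858 0.0196 0.1573]
```

>>> arm_command(
  plan="0.3 0 -9 -10 1 1.4 -2.3;0.3 5 -9 -10 0.9 1.3 -2.3;0.3 10 -7 -10 0 0 0;0.3 13 0 -10 0 0 0;0.3 13 0 -9 0 0 0;0.3 0 0 0 0 0 0",
)

```text
time: 5.62
tool_pos: [0.5874, 0.0201, 0.1571]
tcp_rot: [-2.92, 0.147, 1.06]
force: [-0.0, 0.2, 0.2]
finger_gap: 0.701
```

```bash
python3 st.py .6437 .0136 .1084 0; python3 look.py pre2
```

```text
t 5.62 pos [0.5874 0.0201 0.1571] gap 0.701 F [-0.01  0.16  0.2 ]
move mm [ 74.6  -8.4 -64.2] rot [ 0.2  0.1 -0.2] x [ 0.762 -0.079 -0.643] goal [0.662  0.0117 0.093 ]
```

View pics/pre2.png

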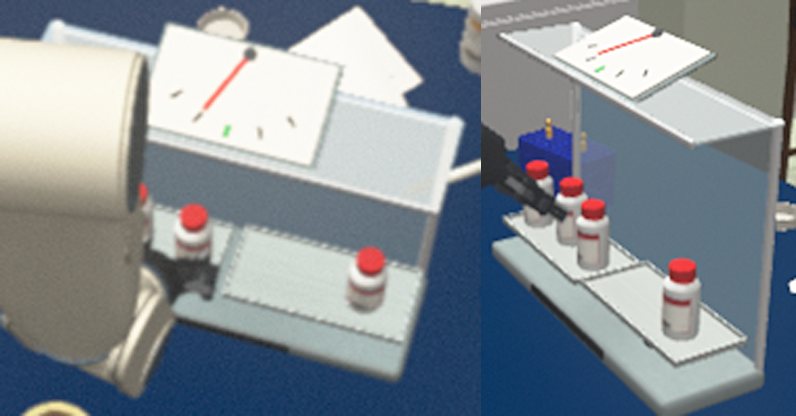

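The fingers are in front of bottle C at about (195,280) in the enlarged top view, with the gripper aligned to it. Approaching along the tool axis.

>>> arm_command(
  plan="0.3 10 -1 -9 0 0 0;0.3 12 -1.5 -10 0 0 0;0.3 12 -1.5 -10 0 0 0;0.3 12 -1.5 -10 0 0 0;0.3 12 -1.5 -10 0 0 0;0.3 10 -1 -9 0 0 0;0.3 6.5 -0.5 -6 0 0 0;0.3 0 0 0 0 0 0",
)

```text
time: 6.38
tool_pos: [0.6612, 0.0106, 0.0942]
tcp_rot: [-2.921, 0.151, 1.059]
force: [-0.3, 0.4, -0.1]
finger_gap: 0.7
```

```bash
python3 st.py .6437 .0136 .1084 0; python3 look.py g1
```

```text
t 6.38 pos [0.6612 0.0106 0.0942] gap 0.7 F [-0.26  0.36 -0.11]
move mm [ 0.7  1.1 -1.3] rot [ 0.3  0.1 -0.1] x [ 0.762 -0.079 -0.643] goal [0.662  0.0117 0.093 ]
```

View pics/g1.png

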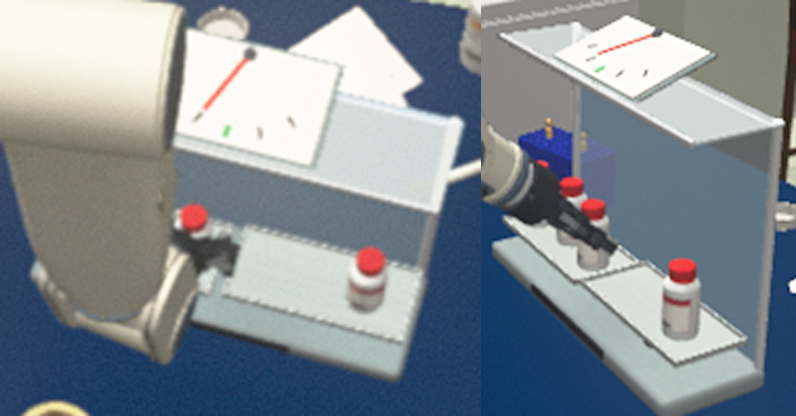

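The fingers stand either side of bottle C (cap at (193,217) in the top view, body between the fingers at (597,240) in the scene view). Closing, then lifting.

>>> arm_command(
  plan="0.5 0 0 0 0 0 0;0.7 0 0 0 0 0 0;0.7 0 0 0 0 0 0;0.7 0 0 0 0 0 0;0.7 0 0 0 0 0 0",
  newtons=35,
)

```text
time: 6.9
tool_pos: [0.6611, 0.0101, 0.095]
tcp_rot: [-2.922, 0.153, 1.057]
force: [-0.2, 0.6, -0.6]
finger_gap: 0.515
```

>>> arm_command(
  plan="0.7 0 0 3 0 0 0;0.7 0 0 5 0 0 0;0.7 0 0 6 0 0 0;0.7 0 0 6 0 0 0;0.7 0 0 5 0 0 0;0.7 0 0 0 0 0 0;0.7 0 0 0 0 0 0;0.7 0 0 0 0 0 0;0.7 0 0 0 0 0 0;0.7 0 0 0 0 0 0;0.7 0 0 0 0 0 0",
)

```text
time: 7.82
tool_pos: [0.6611, 0.01, 0.1193]
tcp_rot: [-2.922, 0.153, 1.059]
force: [0.3, -0.3, -0.1]
finger_gap: 0.514
```

```bash
cat > ptr.py <<'E'
import sys
from h import *
# pointer from dial marks: image-plane homography dial from green + black marks is unknown; use pivot and tip px
def angle(cam):
    im=cam["image"].astype(int); r,g,b=im[...,0],im[...,1],im[...,2]
    m=(r-np.maximum(g,b)>60); m[:150]=False; m[200:]=False; m[:,:290]=False; m[:,372:]=False
    ys,xs=np.nonzero(m); return xs,ys
for n in sys.argv[1:]:
    d=pickle.load(open(n,"rb")); xs,ys=angle(d["top"])
    c=np.c_[xs,ys]; mu=c.mean(0); u=np.linalg.svd(c-mu,full_matrices=False)[2][0]; 
    if u[1]<0:u=-u
    print(n,len(xs),"centroid",mu.round(2),"img angle from down deg",np.degrees(np.arctan2(u[0],u[1])).round(2),"tip",c[ys.argmax()])
E
python3 look.py l1; python3 st.py .6437 .0136 .1084 0;python3 ptr.py cam0.pkl cam_g1.pkl cam_l1.pkl
```

```text
t 7.92 pos [0.6611 0.01   0.1194] gap 0.513 F [-0.49 -0.37 -0.72]
move mm [  0.8   1.7 -26.4] rot [ 0.3  0.2 -0. ] x [ 0.762 -0.079 -0.643] goal [0.662  0.0117 0.093 ]
cam0.pkl 49 centroid [326.22 171.8 ] img angle from down deg -40.4 tip [318 181]
cam_g1.pkl 45 centroid [325.91 172.04] img angle from down deg -39.99 tip [318 181]
cam_l1.pkl 43 centroid [327.21 172.74] img angle from down deg -34.63 tip [320 182]
```

View pics/l1.png

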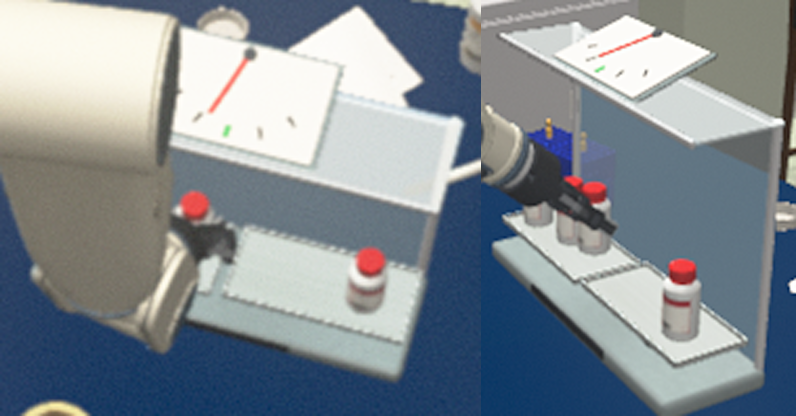

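>>> arm_command(
  plan="0.7 0 0 0 0 0 0;0.7 0 0 0 0 0 0;0.7 0 0 0 0 0 0;0.7 0 0 0 0 0 0;0.7 0 0 0 0 0 0",
)

```text
time: 8.33
tool_pos: [0.6613, 0.01, 0.1197]
tcp_rot: [-2.922, 0.153, 1.058]
force: [-0.5, -0.0, -0.3]
finger_gap: 0.509
```

```bash
python3 look.py l1b; python3 ptr.py cam_l1b.pkl
```

```text
cam_l1b.pkl 44 centroid [327.09 172.95] img angle from down deg -34.36 tip [320 182]
```

Bottle C changed the pointer only from about 0.41 to 0.31 rad, so it weighs about 60 g and is not the one. Putting it back.

>>> arm_command(
  plan="0.7 0 0 -7 0 0 0;0.7 0 0 -7 0 0 0;0.7 0 0 -6 0 0 0;0.7 0 0 -3 0 0 0;0.7 0 0 -2 0 0 0;0.7 0 0 0 0 0 0",
)

```text
time: 8.93
tool_pos: [0.661, 0.01, 0.0938]
tcp_rot: [-2.921, 0.153, 1.059]
force: [0.4, 1.3, 0.8]
finger_gap: 0.509
```

>>> arm_command(
  plan="0.5 0 0 0 0 0 0;0.35 0 0 0 0 0 0;0.3 0 0 0 0 0 0;0.3 0 0 0 0 0 0;0.3 -8 1 7 0 0 0;0.3 -12 1 10 0 0 0;0.3 -15 1.5 13 0 0 0;0.3 -15 1.5 13 0 0 0;0.3 -15 1.5 13 0 0 0;0.3 -15 1.5 13 0 0 0",
)

```text
time: 9.77
tool_pos: [0.5798, 0.0181, 0.1646]
tcp_rot: [-2.922, 0.153, 1.058]
force: [-0.8, -0.5, 0.9]
finger_gap: 0.703
```

```bash
python3 st.py .6603 .0896 .1084 0.1; python3 look.py r1;  python3 ptr.py cam_r1.pkl
```

```text
t 9.77 pos [0.5798 0.0181 0.1646] gap 0.703 F [-0.79 -0.49  0.9 ]
move mm [22.5 77.5 -7.3] rot [ 0.3  0.2 -0. ] x [ 0.762 -0.079 -0.643] goal [0.6024 0.0956 0.1573]
cam_r1.pkl 46 centroid [326.07 171.89] img angle from down deg -40.21 tip [318 181]
```

View pics/r1.png

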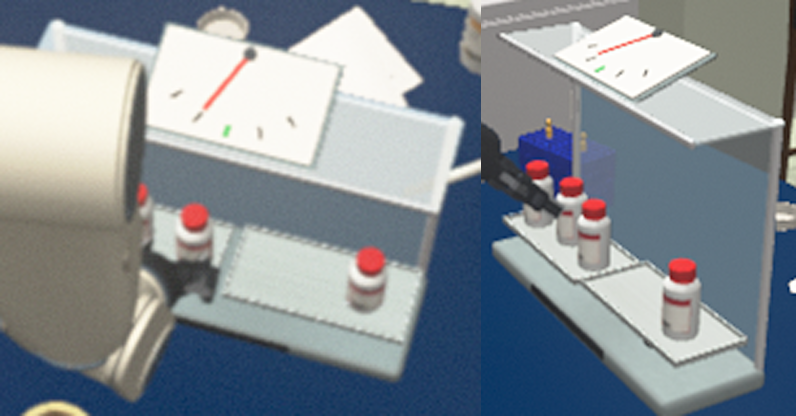

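Bottle C stands upright again, with its cap at (195,215), and the pointer is back at its starting angle. Next is the middle bottle, B.

>>> arm_command(
  plan="0.3 0 10 2 0 0 0;0.3 0 15 0 0 0 0;0.3 0 16 0 0 0 0;0.3 5 16 -2 0 0 0;0.3 8 12 -3 0.3 0.2 0;0.3 10 8.5 -4 0 0 0;0.3 0 0 0 0 0 0",
)

```text
time: 10.45
tool_pos: [0.6064, 0.0972, 0.1567]
tcp_rot: [-2.917, 0.148, 1.059]
force: [0.9, -0.8, -0.4]
finger_gap: 0.698
```

```bash
python3 st.py .6603 .0896 .1084 0
```

```text
t 10.45 pos [0.6064 0.0972 0.1567] gap 0.698 F [ 0.92 -0.78 -0.42]
move mm [ 72.2  -9.5 -63.7] rot [-0.   0.1 -0.1] x [ 0.762 -0.079 -0.643] goal [0.6786 0.0877 0.093 ]
```

>>> arm_command(
  plan="0.3 10 -1.5 -9 0 0 0;0.3 12 -1.5 -10.5 0 0 0;0.3 12 -1.5 -10.5 0 0 0;0.3 12 -1.5 -10.5 0 0 0;0.3 12 -1.5 -10.5 0 0 0;0.3 9 -1 -8 0 0 0;0.3 5 -1 -5 0 0 0;0.3 0 0 0 0 0 0",
)

```text
time: 11.12
tool_pos: [0.6767, 0.0853, 0.0918]
tcp_rot: [-2.915, 0.152, 1.062]
force: [-0.3, -0.9, 0.6]
finger_gap: 0.699
```

```bash
python3 st.py .6603 .0896 .1084 0; python3 look.py g2
```

```text
t 11.12 pos [0.6767 0.0853 0.0918] gap 0.699 F [-0.34 -0.94  0.59]
move mm [1.9 2.4 1.2] rot [ 0. -0.  0.] x [ 0.762 -0.079 -0.643] goal [0.6786 0.0877 0.093 ]
```

View pics/g2.png

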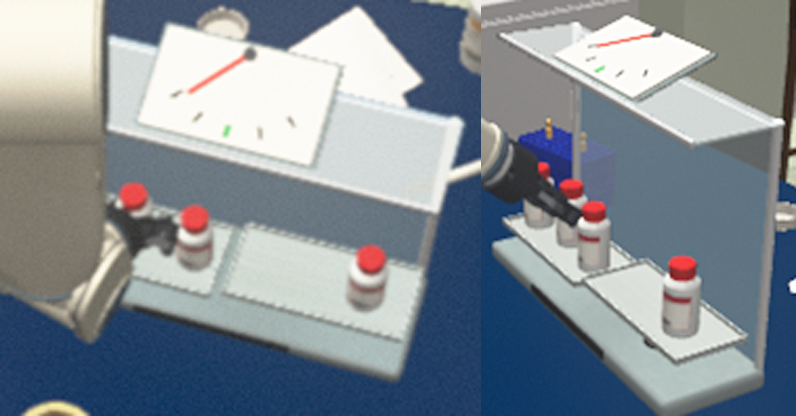

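The pointer has jumped to about 0.75 rad at (190,92), so something is pressing on the left pan. I'll look closer.

```bash
python3 - <<'E'
import cv2,pickle,numpy as np
d=pickle.load(open("cam_g2.pkl","rb"))
t=d["top"]["image"][200:265,260:335,::-1]; s=d["scene"]["image"][205:285,300:380,::-1]
cv2.imwrite("pics/z2.png",np.hstack([cv2.resize(t,(400,400*65//75+53),interpolation=2)[:400],cv2.resize(s,(400,400),interpolation=2)]))
E
python3 -c "
from rig import ctrl
s=ctrl.sense();print(s['force'],s['wrist_torque'],s['q'].round(2))"
```

```text
[-1.10277475 -1.10364599  0.63056209] [ 0.00618049  0.30963602 -0.01006132] [ 0.21  0.65  2.09  3.67  0.5  -1.83]Traceback (most recent call last):
  File "<stdin>", line 4, in <module>
    return _nx.concatenate(arrs, 1, dtype=dtype, casting=casting)
           ~~~~~~~~~~~~~~~^^^^^^^^^^^^^^^^^^^^^^^^^^^^^^^^^^^^^^^
ValueError: all the input array dimensions except for the concatenation axis must match exactly, but along dimension 0, the array at index 0 has size 399 and the array at index 1 has size 400
```

>>> arm_command(
  plan="0.3 -2 1 2 0 0 0;0.3 -2 1 2 0 0 0;0.3 0 0 0 0 0 0;0.3 0 0 0 0 0 0;0.3 0 0 0 0 0 0",
)

```text
time: 11.63
tool_pos: [0.6722, 0.0883, 0.0971]
tcp_rot: [-2.916, 0.149, 1.061]
force: [-1.2, -0.8, 0.8]
finger_gap: 0.701
```

```bash
python3 look.py g3; python3 ptr.py cam_g3.pkl; python3 st.py .6603 .0896 .1084 0;python3 - <<'E'
import cv2,pickle,numpy as np
d=pickle.load(open("cam_g3.pkl","rb"))
t=d["top"]["image"][200:265,260:335,::-1]; s=d["scene"]["image"][205:285,300:380,::-1]
cv2.imwrite("pics/z3.png",np.hstack([cv2.resize(t,(400,400),interpolation=2),cv2.resize(s,(400,400),interpolation=2)]))
E
```

```text
cam_g3.pkl 43 centroid [325.7  171.79] img angle from down deg -41.26 tip [318 181]
t 11.73 pos [0.6723 0.0882 0.0969] gap 0.698 F [-0.06 -0.2   0.4 ]
move mm [ 6.3 -0.5 -3.9] rot [ 0. -0. -0.] x [ 0.762 -0.079 -0.643] goal [0.6786 0.0877 0.093 ]
```

View pics/z3.png

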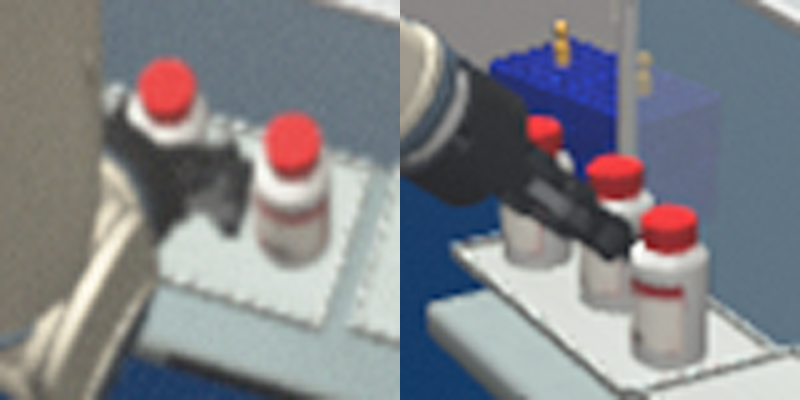

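The contact is gone and the pointer is back at its starting angle. B's cap is at (167,88) in the left zoom, B is between the fingers, and C is clear. Closing now.

>>> arm_command(
  plan="0.5 0 0 0 0 0 0;0.7 0 0 0 0 0 0;0.7 0 0 0 0 0 0;0.7 0 0 0 0 0 0;0.7 0 0 0 0 0 0",
)

```text
time: 12.15
tool_pos: [0.6723, 0.0881, 0.0966]
tcp_rot: [-2.916, 0.15, 1.062]
force: [-0.8, 0.5, -0.3]
finger_gap: 0.507
```

>>> arm_command(
  plan="0.7 0 0 3 0 0 0;0.7 0 0 5 0 0 0;0.7 0 0 6 0 0 0;0.7 0 0 6 0 0 0;0.7 0 0 5 0 0 0;0.7 0 0 0 0 0 0;0.7 0 0 0 0 0 0;0.7 0 0 0 0 0 0;0.7 0 0 0 0 0 0;0.7 0 0 0 0 0 0;0.7 0 0 0 0 0 0;0.7 0 0 0 0 0 0",
)

```text
time: 13.15
tool_pos: [0.6722, 0.088, 0.1214]
tcp_rot: [-2.915, 0.15, 1.062]
force: [-0.8, 0.5, -2.0]
finger_gap: 0.507
```

```bash
python3 look.py l2; python3 st.py .6603 .0896 .1084 0;python3 ptr.py cam_l2.pkl
```

```text
t 13.25 pos [0.6722 0.088  0.1215] gap 0.512 F [ 0.16  0.28 -1.47]
move mm [  6.4  -0.3 -28.5] rot [ 0. -0. -0.] x [ 0.762 -0.079 -0.643] goal [0.6786 0.0877 0.093 ]
cam_l2.pkl 44 centroid [331.48 173.93] img angle from down deg -16.78 tip [328 185]
```

View pics/l2.png

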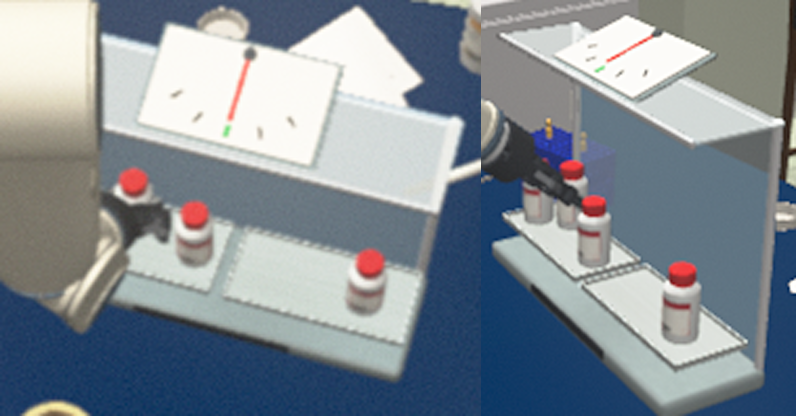

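Lifting B levels the pointer (about 0 rad, at (227,125)), so B weighs about 240 g. That leaves A, at about 120 g, as the bottle to move. Putting B back.

>>> arm_command(
  plan="0.7 0 0 -7 0 0 0;0.7 0 0 -7 0 0 0;0.7 0 0 -5 0 0 0;0.7 0 0 -3 0 0 0;0.7 0 0 -3 0 0 0;0.7 0 0 0 0 0 0;0.7 0 0 0 0 0 0;0.5 0 0 0 0 0 0;0.35 0 0 0 0 0 0;0.3 0 0 0 0 0 0;0.3 0 0 0 0 0 0",
)

```text
time: 14.17
tool_pos: [0.6726, 0.088, 0.0971]
tcp_rot: [-2.916, 0.15, 1.06]
force: [-0.3, -0.6, -0.4]
finger_gap: 0.7
```

>>> arm_command(
  plan="0.3 -8 1 7 0 0 0;0.3 -12 1 10 0 0 0;0.3 -15 1.5 13 0 0 0;0.3 -15 1.5 13 0 0 0;0.3 -15 1.5 13 0 0 0;0.3 -12 1.5 11 0 0 0;0.3 0 0 0 0 0 0",
)

```text
time: 14.75
tool_pos: [0.5933, 0.0963, 0.1656]
tcp_rot: [-2.916, 0.149, 1.06]
force: [-0.1, 1.0, 0.1]
finger_gap: 0.699
```

```bash
python3 look.py r2;  python3 ptr.py cam_r2.pkl; python3 st.py .6516 .1674 .1100 0.1; python3 -c "
from rig import ctrl
s=ctrl.sense();print(s['q'].round(3))"
```

```text
cam_r2.pkl 46 centroid [326.07 171.89] img angle from down deg -40.21 tip [318 181]
t 14.85 pos [0.5954 0.0964 0.1646] gap 0.701 F [ 0.12  0.71 -0.3 ]
move mm [-1.7 77.  -5.8] rot [-0.   0.1 -0. ] x [ 0.762 -0.079 -0.643] goal [0.5937 0.1734 0.1589]
[ 0.286  0.427  2.242  3.846  0.464 -1.964]
```

View pics/r2.png

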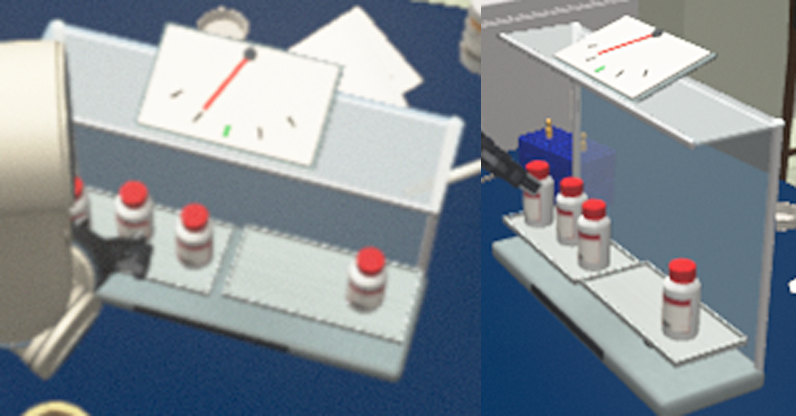

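>>> arm_command(
  plan="0.3 0 10 0 0 0 0;0.3 0 15 0 0 0 0;0.3 0 16 0 0 0 0;0.3 0 16 -2 0 0 0;0.3 0 12 -2 0 0 0;0.3 -2 8 -2 0 0 0;0.3 0 0 0 0 0 0;0.3 0 0 0 0 0 0",
)

```text
time: 15.52
tool_pos: [0.5933, 0.1731, 0.157]
tcp_rot: [-2.916, 0.15, 1.063]
force: [0.0, 0.4, 0.0]
finger_gap: 0.702
```

```bash
python3 st.py .6516 .1674 .1100 0; python3 -c "
from rig import ctrl
s=ctrl.sense();print(s['q'].round(3))"
```

```text
t 15.52 pos [0.5933 0.1731 0.157 ] gap 0.702 F [0.02 0.41 0.01]
move mm [ 76.6  -7.6 -62.5] rot [ 0.  -0.1 -0. ] x [ 0.762 -0.079 -0.643] goal [0.6699 0.1655 0.0946]
[ 0.467  0.468  2.184  4.14   0.513 -2.115]
```

>>> arm_command(
  plan="0.3 10 -1 -8 0 0 0;0.3 12 -1 -10 0 0 0;0.3 12 -1.5 -10 0 0 0;0.3 12 -1.5 -10 0 0 0;0.3 12 -1 -9 0 0 0;0.3 9 -1 -7 0 0 0;0.3 5 -0.5 -5 0 0 0;0.3 2 0 -1.5 0 0 0;0.3 0 0 0 0 0 0",
)

```text
time: 16.27
tool_pos: [0.6672, 0.165, 0.0967]
tcp_rot: [-2.915, 0.151, 1.063]
force: [0.0, 0.1, 0.2]
finger_gap: 0.7
```

```bash
python3 look.py g4; python3 ptr.py cam_g4.pkl; python3 st.py .6516 .1674 .1100 0
```

```text
cam_g4.pkl 44 centroid [325.98 171.95] img angle from down deg -39.98 tip [318 181]
t 16.37 pos [0.6669 0.1654 0.0973] gap 0.697 F [-0.98 -1.24  0.06]
move mm [ 3.   0.1 -2.7] rot [ 0. -0. -0.] x [ 0.762 -0.079 -0.643] goal [0.6699 0.1655 0.0946]
```

View pics/g4.png

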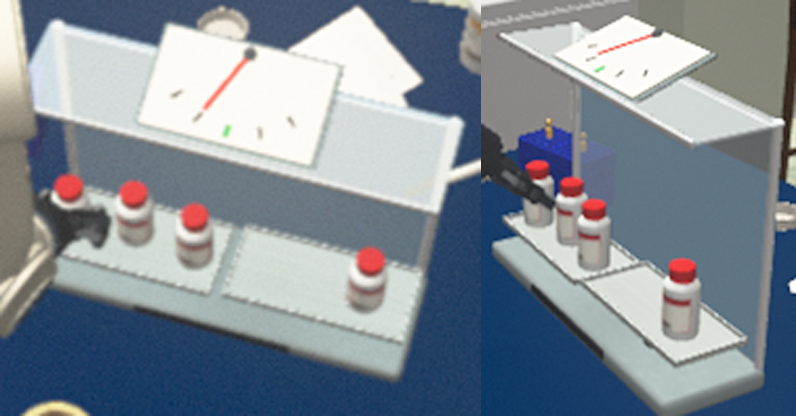

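The fingers stand round A (cap at (68,187)) and the pointer is unchanged. Closing and lifting.

>>> arm_command(
  plan="0.5 0 0 0 0 0 0;0.7 0 0 0 0 0 0;0.7 0 0 0 0 0 0;0.7 0 0 0 0 0 0;0.7 0 0 0 0 0 0",
)

```text
time: 16.78
tool_pos: [0.6671, 0.1657, 0.0973]
tcp_rot: [-2.916, 0.149, 1.062]
force: [-0.8, -0.5, 0.2]
finger_gap: 0.507
```

>>> arm_command(
  plan="0.7 0 0 3 0 0 0;0.7 0 0 5 0 0 0;0.7 0 0 6 0 0 0;0.7 0 0 6 0 0 0;0.7 0 0 5 0 0 0;0.7 0 0 0 0 0 0;0.7 0 0 0 0 0 0;0.7 0 0 0 0 0 0;0.7 0 0 0 0 0 0;0.7 0 0 0 0 0 0;0.7 0 0 0 0 0 0",
)

```text
time: 17.7
tool_pos: [0.6671, 0.1654, 0.1218]
tcp_rot: [-2.916, 0.15, 1.063]
force: [-0.7, -1.0, -1.1]
finger_gap: 0.508
```

```bash
python3 look.py l3; python3 st.py .6516 .1674 .1100 0;python3 ptr.py cam_l3.pkl
python3 - <<'E'
from h import *
p=np.load("bal.npy"); print(bal(p,[[-.005,-.085,.07],[-.01,-.08,0]]))
E
```

```text
t 17.8 pos [0.6672 0.1655 0.1219] gap 0.506 F [ 0.31 -0.56 -1.84]
move mm [  2.7   0.  -27.3] rot [ 0. -0. -0.] x [ 0.762 -0.079 -0.643] goal [0.6699 0.1655 0.0946]
cam_l3.pkl 44 centroid [328.59 173.41] img angle from down deg -28.8 tip [323 184]
[[ 0.63420392 -0.10979583  0.07      ]
 [ 0.62974465 -0.10430812  0.        ]]
```

View pics/l3.png

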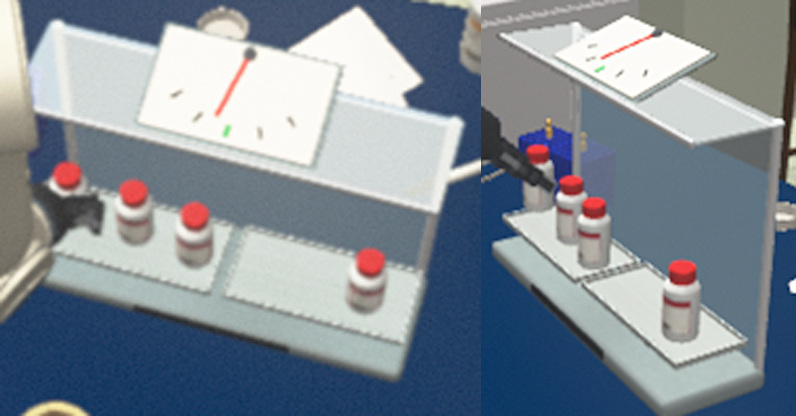

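Run:
```python
from kin import *
s=ctrl.sense(); q=s["q"];R=Ro.from_rotvec(s["tcp_rot"]).as_matrix(); off=s["tool_pos"]-fk(q,P0)[0]; print(q.round(2),off)
pts=np.cumsum([[0,0,0],[-.05,.005,.01],[-.045,.005,0],[-.010,-.092,0],[-.010,-.092,0],[-.009,-.092,0],[.05,-.005,0],[.05,-.005,0],[0,0,-.03]],axis=0)
for d in pts:
    q,e=ik(s["tool_pos"]-off+d,R,q); print(d.round(3),q.round(2),round(e,4))
```

```text
[ 0.38  0.59  2.05  4.03  0.48 -2.07] [-0.04401885 -0.02385245  0.01797353]
[0. 0. 0.] [ 0.38  0.59  2.05  4.03  0.48 -2.07] 0.0
[-0.05   0.005  0.01 ] [ 0.43  0.54  2.15  4.04  0.52 -2.03] 0.0
[-0.095  0.01   0.01 ] [ 0.48  0.51  2.24  4.03  0.57 -1.98] 0.0
[-0.105 -0.082  0.01 ] [ 0.29  0.47  2.34  3.71  0.58 -1.8 ] 0.0
[-0.115 -0.174  0.01 ] [ 0.07  0.45  2.4   3.38  0.59 -1.66] 0.0
[-0.124 -0.266  0.01 ] [-0.17  0.45  2.42  3.05  0.6  -1.54] 0.0
[-0.074 -0.271  0.01 ] [-0.16  0.48  2.31  3.05  0.52 -1.53] 0.0
[-0.024 -0.276  0.01 ] [-0.15  0.52  2.19  3.05  0.45 -1.52] 0.0
[-0.024 -0.276 -0.02 ] [-0.15  0.58  2.21  3.06  0.52 -1.54] 0.0
```

With A held clear, the pointer is at about 0.2 rad, half the starting lean, so A is the right bottle. I'll carry it out to the front, across, and in over the right pan.

>>> arm_command(
  plan="0.7 -5 0.5 4 0 0 0;0.7 -10 1 4 0 0 0;0.7 -13 1.5 2 0 0 0;0.7 -14 1.5 0 0 0 0;0.7 -14 1.5 0 0 0 0;0.7 -14 1.5 0 0 0 0;0.7 -12 1.5 0 0 0 0;0.7 -8 0.5 0 0 0 0;0.7 -5 0.5 0 0 0 0;0.7 -0.5 -5 0 0 0 0;0.7 -1 -10 0 0 0 0;0.7 -1.5 -15 0 0 0 0",
)

```text
time: 18.8
tool_pos: [0.5701, 0.1462, 0.1326]
tcp_rot: [-2.916, 0.147, 1.059]
force: [0.7, -0.1, -1.5]
finger_gap: 0.502
```

>>> arm_command(
  plan="0.7 -2 -20 0 0 0 0;0.7 -2.5 -24 0 0 0 0;0.7 -3 -26 0 0 0 0;0.7 -3 -26 0 0 0 0;0.7 -3 -26 0 0 0 0;0.7 -3 -26 0 0 0 0;0.7 -2.5 -25 0 0 0 0;0.7 -2 -22 0 0 0 0;0.7 -2 -18 0 0 0 0;0.7 -1.5 -15 0 0 0 0;0.7 -1 -10 0 0 0 0;0.7 -0.5 -7 0 0 0 0",
)

```text
time: 19.8
tool_pos: [0.5435, -0.1015, 0.1323]
tcp_rot: [-2.915, 0.153, 1.06]
force: [0.6, 0.6, -1.1]
finger_gap: 0.505
```

>>> arm_command(
  plan="0.7 0 0 0 0 0 0;0.7 0 0 0 0 0 0",
)

```text
time: 19.97
tool_pos: [0.5435, -0.1004, 0.1323]
tcp_rot: [-2.915, 0.152, 1.061]
force: [0.3, 1.1, -1.6]
finger_gap: 0.508
```

```bash
python3 look.py c1; python3 -c "
from rig import ctrl
s=ctrl.sense();print(s['q'].round(3),s['tool_pos'],s['tcp_rot'])"
```

```text
[-0.273  0.477  2.375  2.905  0.589 -1.484] [ 0.54340845 -0.09938382  0.13222813] [-2.91576991  0.15001566  1.06141247]
```

View pics/c1.png

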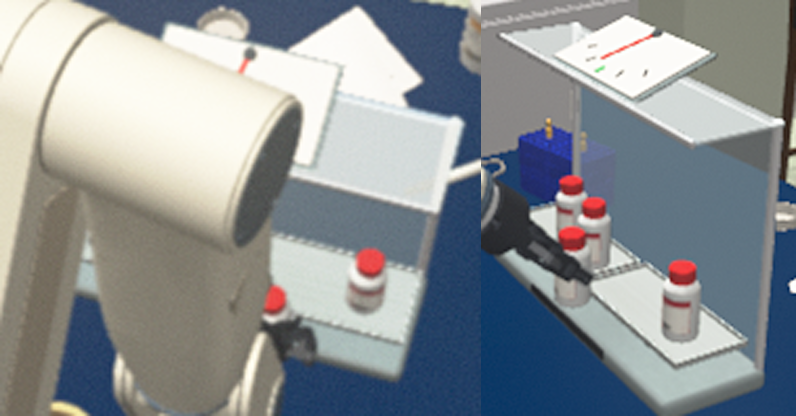

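The bottle hangs upright in front of the right pan, at (572,270) in the scene view. Moving it in and down.

>>> arm_command(
  plan="0.7 6 -0.5 0 0 0 0;0.7 11 -1 0 0 0 0;0.7 14 -1.5 0 0 0 0;0.7 14 -1.5 0 0 0 0;0.7 14 -1.5 0 0 0 0;0.7 14 -1.5 0 0 0 0;0.7 12 -1.5 0 0 0 0;0.7 9 -1 0 0 0 0;0.7 5 -0.5 0 0 0 0;0.7 2.5 0 0 0 0 0;0.7 0 0 -5 0 0 0;0.7 0 0 -7 0 0 0",
)

```text
time: 21.07
tool_pos: [0.6446, -0.1098, 0.1202]
tcp_rot: [-2.916, 0.15, 1.061]
force: [0.3, -0.0, -2.2]
finger_gap: 0.505
```

```bash
python3 look.py c2; python3 -c "
from rig import ctrl
s=ctrl.sense();print(s['tool_pos'],s['tcp_rot'],s['force'])"
```

```text
[ 0.64335098 -0.10969941  0.11827699] [-2.9133938   0.1499256   1.06625824] [ 0.2265544  -0.70653667 -1.54353418]
```

View pics/c2.png

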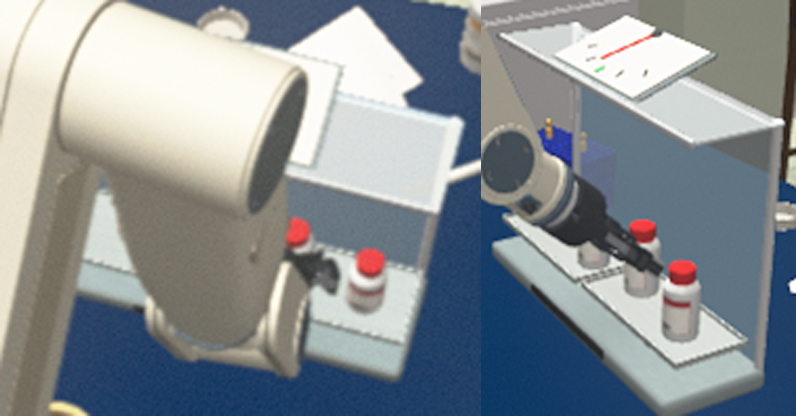

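The bottle is over the right pan, clear of D. Lowering.

>>> arm_command(
  plan="0.7 0 0 -6 0 0 0;0.7 0 0 -5 0 0 0;0.7 0 0 -3 0 0 0;0.7 0 0 -2 0 0 0;0.7 0 0 -2 0 0 0;0.7 0 0 0 0 0 0;0.7 0 0 0 0 0 0;0.7 0 0 0 0 0 0",
)

```text
time: 21.83
tool_pos: [0.6448, -0.11, 0.1023]
tcp_rot: [-2.916, 0.15, 1.061]
force: [-0.9, -0.7, -0.6]
finger_gap: 0.502
```

```bash
python3 look.py c3; python3 ptr.py cam_c3.pkl; python3 -c "
from rig import ctrl
s=ctrl.sense();print(s['tool_pos'],s['tcp_rot'],s['force'])"
```

```text
[ 0.64485736 -0.11002189  0.102435  ] [-2.91584695  0.15017938  1.06114381] [-1.62251535  0.1629716  -0.18149627]ptr.py:10: RuntimeWarning: Mean of empty slice.
  c=np.c_[xs,ys]; mu=c.mean(0); u=np.linalg.svd(c-mu,full_matrices=False)[2][0];
  ret = um.true_divide(
Traceback (most recent call last):
  File "ptr.py", line 10, in <module>
    c=np.c_[xs,ys]; mu=c.mean(0); u=np.linalg.svd(c-mu,full_matrices=False)[2][0];
                                    ~~~~~~~~~~~~~~~~~~~~~~~~~~~~~~~~~~~~~~~~~~^^^
IndexError: index 0 is out of bounds for axis 0 with size 0
```

View pics/c3.png

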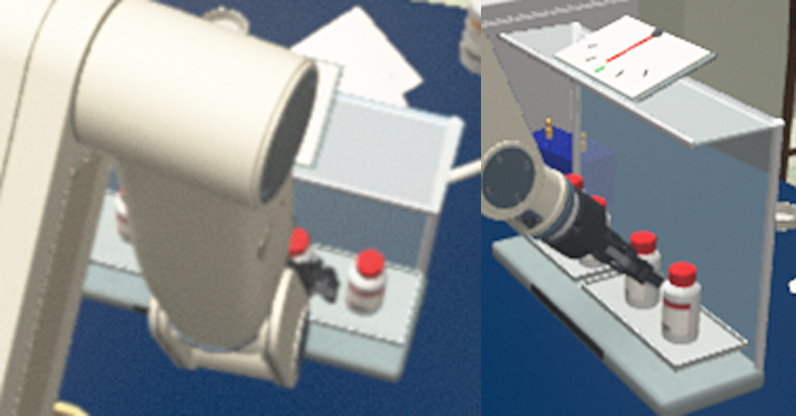

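The pointer in the scene view now aims at the green mark, and the bottle's weight has come off the wrist. Releasing and backing out.

>>> arm_command(
  plan="0.6 0 0 0 0 0 0;0.45 0 0 0 0 0 0;0.35 0 0 0 0 0 0;0.3 0 0 0 0 0 0;0.3 0 0 0 0 0 0;0.3 -8 1 7 0 0 0;0.3 -12 1 10 0 0 0;0.3 -15 1.5 13 0 0 0;0.3 -15 1.5 13 0 0 0;0.3 -15 1.5 13 0 0 0;0.3 -15 1.5 13 0 0 0;0.3 -15 1.5 13 0 0 0",
)

```text
time: 22.93
tool_pos: [0.5483, -0.1002, 0.1849]
tcp_rot: [-2.915, 0.15, 1.062]
force: [0.8, -0.8, 0.1]
finger_gap: 0.699
```

>>> arm_command(
  plan="0.3 -20 -20 5 0 0 0;0.3 -20 -25 5 0 0 0;0.3 -20 -30 5 0 0 0;0.3 -20 -30 5 0 0 0;0.3 -20 -30 5 0 0 0;0.3 -10 -30 5 0 0 0;0.3 -10 -30 5 0 0 0;0.3 0 -30 0 0 0 0;0.3 0 -30 0 0 0 0;0.3 0 -20 0 0 0 0;0.3 0 0 0 0 0 0;0.3 0 0 0 0 0 0",
)

```text
time: 23.93
tool_pos: [0.433, -0.3712, 0.2187]
tcp_rot: [-2.916, 0.152, 1.06]
force: [0.1, 0.1, -0.4]
finger_gap: 0.703
```

```bash
python3 look.py f1; python3 ptr.py cam_f1.pkl
python3 - <<'E'
import pickle,cv2
d=pickle.load(open("cam_f1.pkl","rb"))
cv2.imwrite("pics/f1full.png",d["top"]["image"][:,:,::-1])
from rig import ctrl
s=ctrl.sense();print(s['tool_pos'],s['force'],s['q'].round(2))
E
```

```text
cam_f1.pkl 20 centroid [333.5 167.5] img angle from down deg -14.79 tip [332 172]
[ 0.43309332 -0.36931099  0.21832302] [-1.6273063   0.25785024  0.45637221] [-1.07  0.32  2.19  1.52  0.68 -0.68]
```

View pics/f1.png

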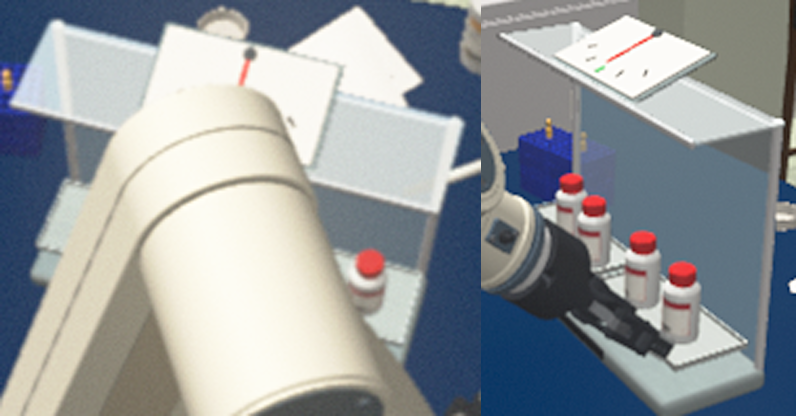

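View pics/f1full.png

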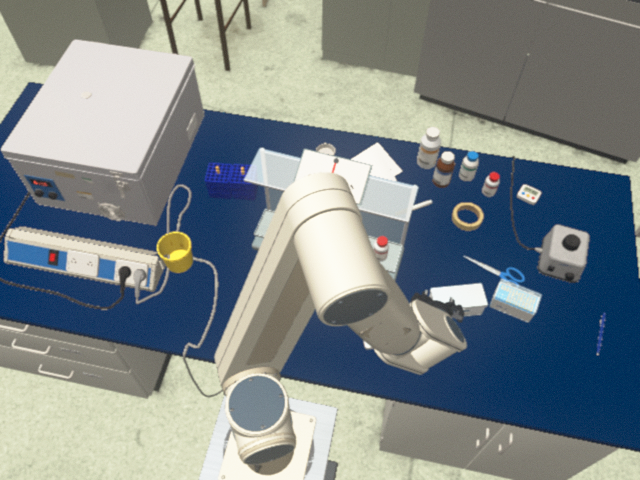

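All four bottles stand, as far as they can be seen. The pointer is on green at (600,70) in the scene view, but the arm hides part of the top view. I'll swing it aside for a clear check.

>>> arm_command(
  plan="0.3 -10 -20 10 0 0 0;0.3 -20 -30 10 0 0 0;0.3 -25 -30 10 0 0 0;0.3 -25 -30 10 0 0 0;0.3 -25 -30 0 0 0 0;0.3 -25 -30 0 0 0 0;0.3 -25 -30 0 0 0 0;0.3 -20 -20 0 0 0 0;0.3 0 0 0 0 0 0;0.3 0 0 0 0 0 0",
)

```text
time: 24.87
tool_pos: [0.2583, -0.5903, 0.2582]
tcp_rot: [-2.915, 0.151, 1.06]
force: [0.5, -0.7, -0.2]
finger_gap: 0.693
```

```bash
python3 look.py f2; python3 ptr.py cam_f2.pkl
python3 - <<'E'
from h import *
d=pickle.load(open("cam_f2.pkl","rb")); cv2.imwrite("pics/f2s.png",d["scene"]["image"][:,:,::-1])
from rig import ctrl
s=ctrl.sense();print(s['tool_pos'],s['qd'].round(3))
E
```

```text
cam_f2.pkl 49 centroid [331.43 174.24] img angle from down deg -16.47 tip [328 186]
[ 0.25954003 -0.58872939  0.25815953] [ 0.011 -0.004  0.003 -0.    -0.    -0.001]
```

View pics/f2.png

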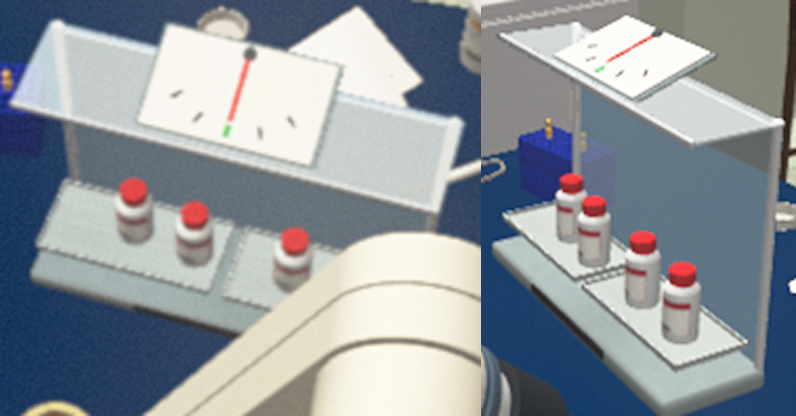

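View pics/f2s.png

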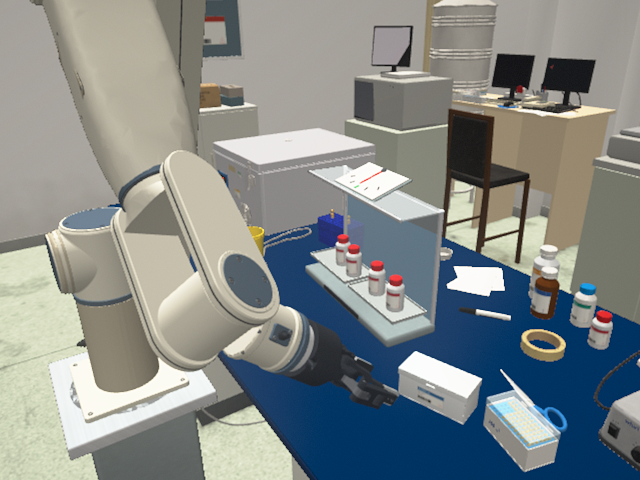

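The pointer sits on the green mark at (228,130). The four bottles stand upright two to a pan, the arm touches nothing, and the box is in place. Handing in.

```bash
python3 -c "
from rig import ctrl
print(ctrl.finish_job())"
```

```text
the job is handed in; nothing more can be done
None
```

The balance sits level with two bottles upright on each pan, and I handed the job in at about 25 s of the 58 s allowed.

- **Finding the bottle:** I lifted each left-pan bottle and read the pointer, which started at about 0.41 rad.

| Bottle on left pan | Pointer when lifted | Estimated weight | Outcome |
|---|---|---|---|
| Inner (nearest the right pan) | about 0.31 rad | about 60 g | put back |
| Middle | about 0 rad | about 240 g | put back |
| Outer | about 0.2 rad (half the lean) | about 120 g | moved to the right pan |

- **Last checks:** The pointer was on the green mark within about 0.01 rad. The arm was clear of everything and practically still, and the white box was in place.
- **Not checked at the end:** I did not check the positions of the pail, timer and tape at the end; the arm hid most of them. The last clear view, about 1 s earlier, showed the pail in place but the timer and tape hidden. The gripper stayed well above them.
- **What went wrong on the way:**
  - My first wrist posture hit a joint limit, so I turned the wrist over in front of the hood.
  - On the first approach to the middle bottle, the gripper briefly pressed on the bottle or pan with about 2 N. I backed off a few millimetres, the pointer returned to its starting angle, and nothing tipped.

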